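# Reload the bushing nest and take the finished bushing out with tongs

## Robot

A 7-joint arm with a two-finger parallel gripper is mounted at the origin on the work surface. World frame = base frame: x ahead of the robot, y to its left, z up, the work surface at z = 0. Lengths are in m, angles in degrees, forces in N, time in s.
With the tool pointing down it reaches from about 0.4 to 0.875 m from the base axis. Payload 6.5 kg.
Tool frame: the origin (TCP) lies midway between the tips of the shut fingers; the grasp point (between the pads) lies 19 mm behind it (ctrl.grip_depth is the distance from the TCP to the grasp point, in m); z points along the fingers, y is the line along which they close (so a half turn about z gives the same grasp; the last joint's range is limited). The gripper opens to 88 mm and grips with 3 to 60 N. Pads are 18 mm wide; open, the fingers measure 123 mm over their backs; the gripper's body (75 mm by 187 mm) begins 45 mm behind the grasp point.
Start: joints at [59.576, 30.733, -0.252, 88.115, 0.149, 61.152, -4.079], TCP at [0.291, -0.581, 0.239] pointing down, gripper open.
Joint ranges: [-154.64, 154.64], [-21.42, 123.67], [-72.66, 72.17], [13.99, 137.28], [-74.86, 254.86], [10.95, 109.41], [-158.01, 158.01]. Speed limits (degrees/s): [136.94, 136.94, 180, 180, 180, 180, 180].

## Interface

Orientations are given as [roll, pitch, yaw] about the fixed x, y, z axes, in that order (R = Rz(yaw) Ry(pitch) Rx(roll)).
In Python, from cell import ctrl gives the robot as it stands.
- The arm moves only by the tool arm_command, never from a script. Its argument "increments" is a list of rows, each an object with "dp": the shift along the tool's x, y, z as a fraction of full scale, a list of three; "twist": the turn about the tool's z as a fraction of full scale. A call has 1 to 10 rows; each row is the pose to reach, as a shift and turn from the pose commanded when the call began, along the tool's axes at that moment; what a row does not reach only later rows make up. Full scale, the value 1, is 0.15 m for a shift and 120 degrees for a turn. A row lasts 1/8 s, in which the tool goes at most 62.5 mm and 10.7 degrees, less where a joint would pass 70% of its speed; a pose out of reach is approached as far as the arm can. A call with a number of a shift or a turn outside -1 to 1 is refused whole. A call with a gripper value outside its range is refused whole. "claw" is the gripper's target within -1 to 1 (fully open at 1, half-way at 0, shut at -1), set as the call begins (left out, the last holds). The fingers move at their own pace and stop on an object; the grip force is fixed at half the most. Time passes only in rows, so rows that repeat a pose let the fingers close. It gives the time, the measured TCP pose, the force, the opening and the grip force at its end, in the units of the state.
- ctrl.get_state(): the state, without advancing time (a new reading comes with each control period).
- ctrl.camera(name): name is "side" or "top"; returns (picture, depth): 480x640x3 uint8, red, green, blue; 480x640 float32, m along the optical axis (not along the pixel's ray), 0 where there is no reading.
- ctrl.camera_params(name): a dict with "K" (3x3 intrinsics, pixels), "position" and "rotation" of the camera in the world. Camera axes: x right, y down, z forward; pixel columns grow to the right and rows downward; lengths in m; the calibration is good to about 2 mm. A picture is of the moment at which its call begins. camera_params takes no time and is no camera call.
- ctrl.job_done(): hands the job in; it is judged then, once.
The state is a dict: "time": time; "joints": joint angles; "qd": joint speeds; "tau": joint torques, N m; "tool_pos": TCP position; "tcp_rot": TCP orientation; "contact_force": force on the tool from outside, world axes, zero at the start; "moment": the same for the moment, N m; "grip_width": opening from 0.0 (shut) to 1.0 (fully open); "gripper_force": force on a finger pad.
Only numpy, scipy, OpenCV 4.12 (cv2) and the standard library are available. Lean on these libraries where they do the work, as an engineer would, in place of code of your own. Each camera call takes 0.05 s, during which the arm holds its last target. There are 200 camera calls.

## Task

Put the spare bushing that stands stem down into the empty nest, stem in the hole, barrel up, and the flange sitting flat on the nest, and let go of it. Then pick up the spring tongs, squeeze their jaws on the barrel of the finished bushing in the other nest and lift it out, never touching that bushing with the gripper itself. Finish while still holding it upright in the tongs, its lower end at least 10 cm above the bench; leave the upside-down bushing, jar, tape roll and screwdriver alone.

Things in the scene. Friction and masses are not known exactly. Their poses are not given: they have to be found in the camera images.
- spare_center (a point): Spare bushing, loose white plastic, 40 g, standing stem down on the bench. 49 mm tall; from below: stem (diameter 18, 16 long), flange (diameter 32, 5 thick), barrel (diameter 24, 28 long), dark bore mark on top. Point on its axis half-way up, 24.5 mm over the stem's foot; z from stem to barrel. Grip the barrel with the fingertips above the flange.
- finished_center (a point): Finished bushing, same shape as the spare, its stem in the hole of the full nest, its flange resting on the nest: the barrel reaches from 25 to 53 mm above the bench. Point on its axis half-way up, 24.5 mm over the stem's foot (28.5 mm over the bench at the start); z up the axis. Only the tongs may touch it.
- upended_center (a point): Another bushing of the same shape, standing upside down (on its barrel, stem on top) next to the spare. Bystander. Point on its axis half-way up.
- nest_empty_mouth (a point): Empty nest: aluminium block 60 x 60 x 20 mm fixed to the bench, with a through hole of diameter 22 mm with a 2 mm chamfer. Point at the centre of the hole's mouth, level with the block's top (20 mm over the bench); z up. A seated bushing has its flange underside at this height and its centre point 8.5 mm above this point.
- nest_full_mouth (a point): Full nest: same block, holding the finished bushing. Point at the centre of the hole's mouth, 20 mm over the bench; z up.
- tongs_grip (a point): Spring tongs, steel, 100 g, lying flat on a grey rest. Two arms, 20 mm tall, run from a tail block to the jaws and close sideways; black grip pads (44 mm long) outside. Point midway between the arms at the place to grip them, half-way up (26 mm over the bench); x towards the jaws, y across the arms (squeeze along it), z up. Over the pads: 61 mm open, 51 holding a barrel. Hinges 60 mm behind.
- tongs_jaws (a point): Point midway between the tongs' V-shaped jaws, 60 mm ahead of the grip point along the tongs' x, at the same height; the axis of a held barrel passes here. Jaws are 20 mm tall (10 mm above and below this point), 24 mm long; open, they leave about 35 mm between their nearest edges and measure about 70 mm overall.
- tongs_left (a joint): Closing angle of each tongs arm (they move together), rad: 0 open (spring stop), about 0.085 with the jaws shut on a barrel. The spring pushes back about 9 N at the grip point from the start, 13 N at 0.085; half of any force beyond that reaches the barrel. Held at about 0.03 (arms 3 to 4 mm narrower at the grip) the tongs can be carried with open jaws; let out to 0 they drop.
- rest: Grey rest under the tongs, fixed to the bench: plate 130 x 70 mm, 4 mm high, with two cross bars 16 mm wide and 16 mm high centred 55 mm behind and 50 mm ahead of its middle; the tongs' grip point lies over its middle, so the fingers have room there. Origin at the centre of its underside, x towards the jaws.
- jar: Bystander: capped clear jar with paper label, diameter 72, 85 mm tall. Origin at the centre of its underside.
- tape: Bystander: black tape roll lying flat, outer diameter 84, 20 mm tall. Origin at the centre of its underside.
- driver: Bystander: screwdriver lying on the bench, about 200 mm long, handle at its -x end. Origin near its middle, at its underside.
- spare: Same spare bushing, with its origin at the foot of its stem, z up.
- finished: Same finished bushing, with its origin at the foot of its stem, z up.
- tongs: Same tongs, with the origin between the two hinges at the underside, 60 mm behind the grip point and 10 mm lower; x towards the jaws.

How it is judged:
By the outcome, as a careful person would: the job done as asked, in the order asked, and still so for the second after the job is handed in, while the arm keeps its last pose, push and grip.
It also fails if it takes over 72 s, if anything falls off the work surface, if the arm or the gripper's body presses on something with over 40 N, if the wrist force passes 120 N, or if a joint passes its speed limit or range.

## Working session

There is one attempt and no reset: what is moved stays moved. The work goes in short steps, Python scripts to look and compute and a tool call to move; the robot and the scene stay as the last step left them, time stands still between calls to the robot, and variables do not carry over. Pictures are saved under pics/ and viewed, at most 10 in all, crops included, and the job is handed in when it is done.

Besides the shell and the picture viewer there is one more tool, called after "Request:" by a JSON object that holds its "name" and its "arguments", one argument or row to a line. arm_command: Moves the arm, as the interface text tells. Shift numbers are shares of 0.15 m and turn numbers shares of 120 degrees, none past 1 either way. Its arguments: {"type":"object","properties":{"increments":{"type":"array","items":{"type":"object","properties":{"dp":{"type":"array","items":{"type":"number"}},"twist":{"type":"number"}}}},"claw":{"type":"number"}},"required":["increments"]}

```bash
mkdir -p pics; cat > h.py <<'E'
import numpy as np, cv2
from cell import ctrl
def shot(n, tag):
    im,d=ctrl.camera(n); cv2.imwrite(f'pics/{tag}.png',im[:,:,::-1]); np.savez(f'pics/{tag}.npz',im=im,d=d); return im,d
def P(n):
    p=ctrl.camera_params(n); return np.array(p['K']),np.array(p['position']),np.array(p['rotation'])
def ray(n,u,v,z):
    K,t,R=P(n); r=R@np.linalg.solve(K,[u,v,1.0]); return t+r*(z-t[2])/r[2]
def cloud(n,d):
    K,t,R=P(n); v,u=np.mgrid[:480,:640]; c=np.stack([u,v,np.ones_like(u)],-1)@np.linalg.inv(K).T
    return (c*d[...,None])@R.T+t
def tri(a,b):
    A=[];B=[]
    M=np.zeros((3,3));y=np.zeros(3)
    for n,u,v in (a,b):
        K,t,R=P(n); r=R@np.linalg.solve(K,[u,v,1.0]); r/=np.linalg.norm(r); Q=np.eye(3)-np.outer(r,r); M+=Q;y+=Q@t
    return np.linalg.solve(M,y)
E
python3 - <<'E'
from h import *
for n in('top','side'):
    shot(n,n+'0'); print(n,*[np.round(x,4).tolist() for x in P(n)])
s=ctrl.get_state(); print({k:np.round(v,3).tolist() for k,v in s.items()})
E
```

```text
top [[549.3254, 0.0, 323.4782], [0.0, 549.3254, 230.5996], [0.0, 0.0, 1.0]] [0.4826, 0.0151, 1.0935] [-173.1062, -0.477, -90.1218]
side [[569.5968, 0.0, 319.5749], [0.0, 569.5968, 243.8602], [0.0, 0.0, 1.0]] [0.359, 0.6248, 0.8876] [-141.5184, -0.2049, -160.4609]
{'time': 0.1, 'joints': [59.576, 30.77, -0.255, 88.16, 0.148, 61.152, -4.08], 'qd': [-0.023, -0.106, -0.069, -0.088, 0.003, 0.054, 0.072], 'tau': [0.002, -57.208, 0.994, -25.223, -0.056, 0.013, 0.0], 'tool_pos': [0.291, -0.581, 0.238], 'tcp_rot': [-179.918, 0.004, 26.635], 'contact_force': [0.436, 0.176, 0.354], 'moment': [-0.029, 0.002, 0.014], 'gripper_force': 0.0, 'grip_width': 0.998}
```

```bash
python3 - <<'E'
s=open('h.py').read()
s=s.replace("np.array(p['rotation'])","Rot.from_euler('xyz',p['rotation'],degrees=True).as_matrix()").replace("import numpy as np, cv2","import numpy as np, cv2\nfrom scipy.spatial.transform import Rotation as Rot")
open('h.py','w').write(s)
E
```

```text
(no output)
```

View pics/top0.png

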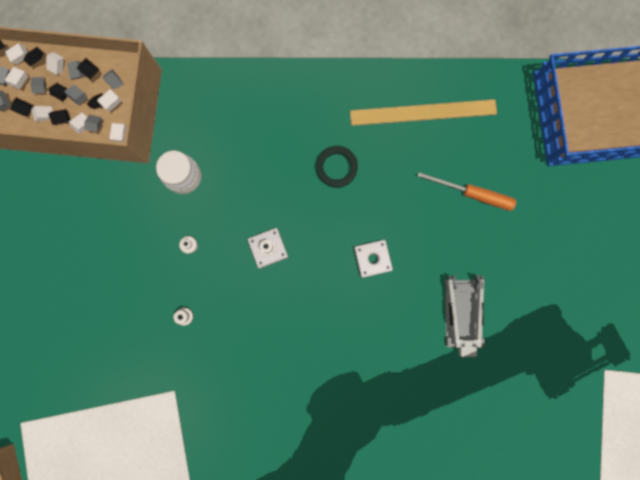

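View pics/side0.png

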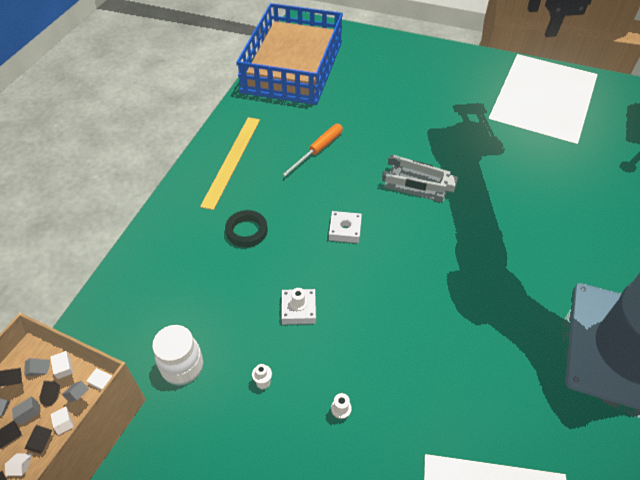

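```bash
python3 - <<'E'
from h import *
a=cv2.imread('pics/side0.png');b=cv2.imread('pics/top0.png')
c=lambda im,u,v,r:cv2.resize(im[v-r:v+r,u-r:u+r],(266,266),interpolation=cv2.INTER_CUBIC)
cv2.imwrite('pics/crop0.png',np.vstack([np.hstack([c(a,262,376,24),c(a,341,406,24),c(a,420,178,44)]),np.hstack([c(b,188,245,20),c(b,183,317,20),c(b,465,312,46)])]))
for tag in('top','side'):
    d=np.load(f'pics/{tag}0.npz'); X=cloud(tag,d['d']); im=d['im']
    m=((X[...,2]>0.012)&(X[...,2]<0.12)&(d['d']>0)).astype(np.uint8)
    n,l,st,ce=cv2.connectedComponentsWithStats(m)
    for i in range(1,n):
        if st[i,4]>60:
            p=X[l==i]; print(tag,ce[i].round(1),st[i],p.mean(0).round(4),np.percentile(p[:,2],[50,98]).round(4))
E
```

```text
top [66.8 86.4] [    0    31   139   112 11334] [0.8756 0.4867 0.1002] [0.0967 0.1188]
top [109.1 124.5] [   0   44  160  118 3773] [0.8124 0.4168 0.0677] [0.0686 0.1183]
top [592.3 104.6] [ 535   46  105  119 9889] [ 0.8584 -0.5243  0.0528] [0.0502 0.0906]
top [336.7 165.6] [316 145  42  42 802] [ 0.7432 -0.0208  0.0197] [0.0198 0.0244]
top [178.3 171.6] [ 157  151   44   42 1388] [0.7188 0.2808 0.0719] [0.0838 0.0888]
top [481.3 194.1] [418 173  98  37 772] [ 0.685  -0.3077  0.0211] [0.0219 0.0282]
top [267.2 247.5] [248 228  39  40 949] [0.5787 0.1157 0.025 ] [0.0208 0.0552]
top [187.8 244.2] [180 236  17  17 216] [0.5839 0.2673 0.0385] [0.0347 0.052 ]
top [373.1 258.1] [355 240  37  37 851] [ 0.558  -0.0913  0.0198] [0.0199 0.0241]
top [466.2 315.8] [ 446  275   38   82 1526] [ 0.4466 -0.2675  0.0297] [0.0337 0.0393]
top [183.1 316.2] [174 308  19  17 241] [0.447  0.2724 0.0379] [0.0459 0.0523]
top [  7.  464.3] [  0 445  19  35 480] [0.1782 0.5893 0.0333] [0.0326 0.0589]
side [625.9   1.5] [603   0  37   6 119] [ 0.0408 -1.1954  0.0184] [0.0182 0.0278]
side [290.4  52.1] [ 236  
[... 288 characters left out ...]
86  0.0197] [0.0202 0.0242]
side [344.9 224.7] [329 211  32  29 724] [ 0.5554 -0.0894  0.0203] [0.0207 0.0245]
side [604.8 345.6] [ 568  283   72  123 5575] [0.0599 0.0268 0.0338] [0.0149 0.1138]
side [298.2 304.2] [ 282  288   34   33 1033] [0.5748 0.121  0.0267] [0.0216 0.0554]
side [ 41.8 396.7] [    0   319   119   161 10488] [0.8521 0.4347 0.1002] [0.0965 0.1183]
side [176.8 353.7] [ 152  325   51   58 2224] [0.7136 0.2966 0.0672] [0.0821 0.0881]
side [261.5 374.4] [252 364  20  22 323] [0.5804 0.2719 0.0376] [0.0347 0.0525]
side [ 97.7 430.5] [  41  366  104  114 4120] [0.7602 0.4451 0.0708] [0.0732 0.1183]
side [340.7 405.7] [331 393  20  25 385] [0.4436 0.2791 0.038 ] [0.0448 0.0526]
```

View pics/crop0.png

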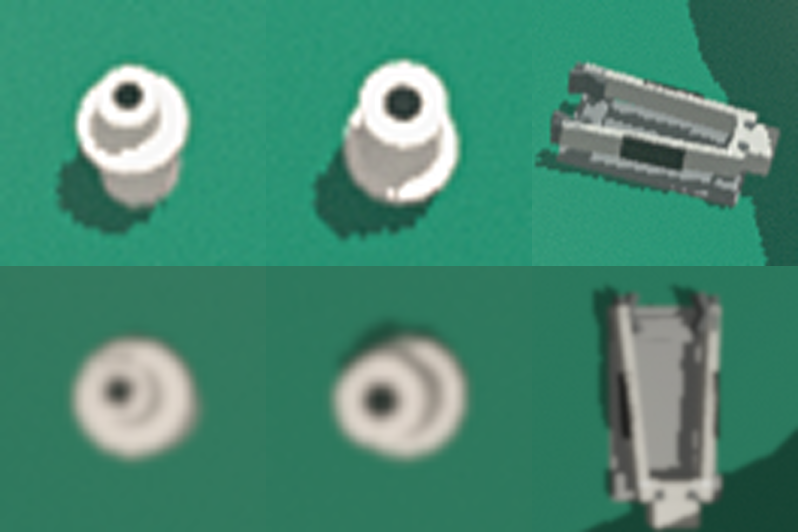

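The spare is the lower bushing (top view 183,317; side 341,406), with its wide barrel and bore mark on top. The other one (188,245) is upended. The tongs lie with their jaws toward +x, which is up in the top image.

```bash
python3 - <<'E'
from h import *
from scipy import ndimage as nd
T=np.load('pics/top0.npz');S=np.load('pics/side0.npz')
def dark(im,u,v,r,th=95):
    g=cv2.cvtColor(im,7).astype(float)[v-r:v+r+1,u-r:u+r+1]; w=np.clip(th-g,0,None)
    l,n=nd.label(w>0); 
    c=l[r,r] or l.max(); w=w*(l==c); y,x=np.mgrid[-r:r+1,-r:r+1]; return u+(w*x).sum()/w.sum(), v+(w*y).sum()/w.sum(), w.max(),(w>0).sum()
for nm,a,b,z in(('spare',(181,317),(342,400),.049),('fin',(266,246),(298,294),.053)):
    A=dark(T['im'],*a,5,130);B=dark(S['im'],*b,5,130); print(nm,np.round(A,1),np.round(B,1),tri(('top',*A[:2]),('side',*B[:2])).round(4),ray('top',*A[:2],z).round(4),ray('side',*B[:2],z).round(4))
# nests: top plane points
for nm in('top','side'):
    D=np.load(f'pics/{nm}0.npz');X=cloud(nm,D['d']);hsv=cv2.cvtColor(D['im'],cv2.COLOR_RGB2HSV)
    for q,c in(('empty',(.556,-.09)),('full',(.577,.117)),):
        m=(abs(X[...,2]-.0205)<.0045)&(np.hypot(X[...,0]-c[0],X[...,1]-c[1])<.055)&(D['d']>0)&(hsv[...,1]<90)
        p=X[m]; r=cv2.minAreaRect((p[:,:2]*1e4).astype(np.float32)); print(nm,q,np.array(r[0])/1e4,np.array(r[1])/1e4,r[2],np.median(p[:,2]).round(4))
    m=(abs(X[...,2]-.036)<.004)&(np.hypot(X[...,0]-.447,X[...,1]+.267)<.13)&(D['d']>0)
    p=X[m]; r=cv2.minAreaRect((p[:,:2]*1e4).astype(np.float32)); print(nm,'tongs',np.array(r[0])/1e4,np.array(r[1])/1e4,r[2],len(p),np.median(p[:,2]).round(4))
    pc=p[:,:2]-p[:,:2].mean(0); _,_,vt=np.linalg.svd(pc); print(p.mean(0),vt[0], np.percentile(pc@vt[0],[0,100]))
    b=(abs(X[...,2])<.02)&(hsv[...,1]>120)&(D['d']>0)&(np.hypot(X[...,0]-.5,X[...,1])<.3); print('bench z',np.median(X[b][:,2]))
E
```

```text
spare [179.8 316.7  75.   17. ] [341.3 400.2  80.   29. ] [0.4454 0.2755 0.0501] [0.4464 0.276  0.049 ] [0.4444 0.2748 0.049 ]
fin [265.5 245.8  67.   14. ] [297.8 293.   80.   21. ] [0.5781 0.116  0.0544] [0.5794 0.1164 0.053 ] [0.5773 0.115  0.053 ]
top empty [ 0.55819478 -0.09172889] [0.05991523 0.06053693] 13.074420928955078 0.0199
top full [0.57947632 0.11629592] [0.06059413 0.06004049] 21.201074600219727 0.0202
top tongs [ 0.44748862 -0.26792898] [0.06703738 0.15328314] 89.95326232910156 896 0.0356
[ 0.43921869 -0.26810433  0.03562136] [-0.99992004  0.01264565] [-0.0851873   0.06841417]
bench z -4.715742212990648e-05
side empty [ 0.55641074 -0.09293463] [0.06007526 0.06593602] 13.072420120239258 0.0208
side full [0.57729336 0.1148803 ] [0.05877703 0.06361436] 22.00635528564453 0.0208
side tongs [ 0.44610693 -0.26929951] [0.15365135 0.07115223] 0.3267478346824646 703 0.0364
[ 0.44191637 -0.26725558  0.03625696] [-0.99996876  0.00790448] [-0.08133064  0.07266762]
bench z 0.0009456670300325154
```

Request:
{"name": "arm_command", "arguments": {
  "increments": [
    {"dp": [0.25,-0.25,0]},
    {"dp": [0.5,-0.5,0]},
    {"dp": [0.75,-0.75,0]},
    {"dp": [1,-1,0]},
    {"dp": [1,-1,0]}
  ],
  "claw": 1
}}

```text
invalid input
```

Request:
{"name": "arm_command", "arguments": {
  "increments": [
    {"dp": [0.25,-0.25,0]},
    {"dp": [0.5,-0.5,0]},
    {"dp": [0.75,-0.75,0]},
    {"dp": [1,-1,0]},
    {"dp": [1,-1,0]}
  ]
}}

```text
invalid input
```

Request:
{"name": "arm_command", "arguments": {
  "increments": [
    {"dp": [0.25,-0.25,0]},
    {"dp": [0.5,-0.5,0]},
    {"dp": [0.75,-0.75,0]},
    {"dp": [1,-1,0]},
    {"dp": [1,-1,0]}
  ]
}}

```text
invalid input
```

Request:
{"name": "arm_command", "arguments": {
  "increments": [
    {"dp": [0.25,-0.25,0],"twist": 0},
    {"dp": [0.5,-0.5,0],"twist": 0},
    {"dp": [0.75,-0.75,0],"twist": 0},
    {"dp": [1,-1,0],"twist": 0},
    {"dp": [1,-1,0],"twist": 0}
  ],
  "claw": 1
}}

```text
time: 0.72
tool_pos: [0.36, -0.3755, 0.2385]
tcp_rot: [-179.9, -0.1, 27.0]
contact_force: [-0.1, -0.4, 0.2]
grip_width: 1.002
gripper_force: 0.0
```

Request:
{"name": "arm_command", "arguments": {
  "increments": [
    {"dp": [0.25,-0.25,0],"twist": 0},
    {"dp": [0.5,-0.5,0],"twist": 0},
    {"dp": [0.75,-0.75,0],"twist": 0},
    {"dp": [1,-1,0],"twist": 0},
    {"dp": [1,-1,0],"twist": 0}
  ]
}}

```text
time: 1.35
tool_pos: [0.4263, -0.1754, 0.2387]
tcp_rot: [-180.0, -0.1, 27.0]
contact_force: [0.4, 0.1, 0.7]
grip_width: 1.003
gripper_force: 0.0
```

Request:
{"name": "arm_command", "arguments": {
  "increments": [
    {"dp": [0.25,-0.25,0],"twist": 0},
    {"dp": [0.5,-0.5,0],"twist": 0},
    {"dp": [0.75,-0.75,0],"twist": 0},
    {"dp": [1,-1,0],"twist": 0},
    {"dp": [1,-1,0],"twist": 0}
  ]
}}

```text
time: 1.98
tool_pos: [0.4931, 0.0256, 0.2386]
tcp_rot: [-179.9, -0.1, 26.9]
contact_force: [-0.3, -0.0, 0.0]
grip_width: 1.0
gripper_force: 0.0
```

Request:
{"name": "arm_command", "arguments": {
  "increments": [
    {"dp": [0.12,-0.25,0],"twist": 0.05},
    {"dp": [0.24,-0.5,0],"twist": 0.12},
    {"dp": [0.36,-0.75,0],"twist": 0.2},
    {"dp": [0.467,-1,0],"twist": 0.223},
    {"dp": [0.467,-1,0],"twist": 0.223},
    {"dp": [0.467,-1,0],"twist": 0.223}
  ]
}}

```text
time: 2.72
tool_pos: [0.488, 0.1858, 0.2384]
tcp_rot: [179.9, 0.0, -0.3]
contact_force: [0.0, -0.8, 0.1]
grip_width: 0.996
gripper_force: 0.0
```

Request:
{"name": "arm_command", "arguments": {
  "increments": [
    {"dp": [-0.14,-0.28,0.3],"twist": 0},
    {"dp": [-0.285,-0.563,0.6],"twist": 0},
    {"dp": [-0.285,-0.563,0.9],"twist": 0},
    {"dp": [-0.285,-0.563,0.9],"twist": 0},
    {"dp": [-0.285,-0.563,0.9],"twist": 0}
  ]
}}

```text
time: 3.35
tool_pos: [0.4465, 0.2715, 0.1051]
tcp_rot: [180.0, -0.1, -0.3]
contact_force: [0.6, 0.5, 0.6]
grip_width: 0.997
gripper_force: 0.0
```

```bash
python3 - <<'E'
from h import *
im,_=shot('side','s1'); im2,_=shot('top','t1')
K,t,R=P('side'); s=ctrl.get_state(); print(np.round(s['tool_pos'],4),np.round(s['tcp_rot'],2),np.round(s['joints'],0))
cv2.imwrite('pics/v1.png',np.hstack([im[200:480,200:520,::-1],im2[200:480,100:420,::-1]]))
E
```

```text
[0.4468 0.2724 0.1057] [-179.93   -0.19   -0.27] [ -23.   31.  -17.  112.   14.   39. -139.]
```

View pics/v1.png

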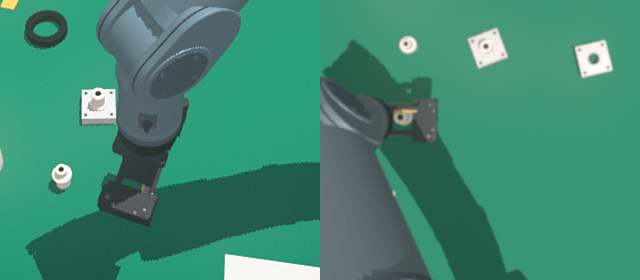

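Request:
{"name": "arm_command", "arguments": {
  "increments": [
    {"dp": [-0.007,-0.02,0.15],"twist": 0},
    {"dp": [-0.007,-0.02,0.3],"twist": 0},
    {"dp": [-0.007,-0.02,0.42],"twist": 0},
    {"dp": [-0.007,-0.02,0.5],"twist": 0},
    {"dp": [-0.007,-0.02,0.53],"twist": 0},
    {"dp": [-0.007,-0.02,0.53],"twist": 0}
  ]
}}

```text
time: 4.2
tool_pos: [0.4438, 0.2761, 0.0243]
tcp_rot: [-180.0, -0.0, -0.1]
contact_force: [0.9, 0.2, 0.4]
grip_width: 1.001
gripper_force: 0.0
```

Request:
{"name": "arm_command", "arguments": {
  "increments": [
    {"dp": [0,0,0],"twist": 0},
    {"dp": [0,0,0],"twist": 0},
    {"dp": [0,0,0],"twist": 0},
    {"dp": [0,0,0],"twist": 0},
    {"dp": [0,0,0],"twist": 0},
    {"dp": [0,0,0],"twist": 0},
    {"dp": [0,0,0],"twist": 0},
    {"dp": [0,0,0],"twist": 0}
  ],
  "claw": -1
}}

```text
time: 5.2
tool_pos: [0.4436, 0.276, 0.0242]
tcp_rot: [180.0, 0.0, -0.1]
contact_force: [0.2, 0.3, 0.1]
grip_width: 0.256
gripper_force: 30.0
```

Request:
{"name": "arm_command", "arguments": {
  "increments": [
    {"dp": [0,0,-0.2],"twist": 0},
    {"dp": [0,0,-0.45],"twist": 0},
    {"dp": [0,0,-0.7],"twist": 0},
    {"dp": [0,0.2,-0.7],"twist": 0},
    {"dp": [0,0.45,-0.7],"twist": 0},
    {"dp": [0,0.7,-0.7],"twist": 0},
    {"dp": [0,0.9,-0.7],"twist": 0},
    {"dp": [0,1,-0.7],"twist": 0},
    {"dp": [0,1,-0.7],"twist": 0}
  ]
}}

```text
time: 6.32
tool_pos: [0.4434, 0.1256, 0.1292]
tcp_rot: [180.0, -0.0, -0.2]
contact_force: [0.7, 0.7, -0.9]
grip_width: 0.255
gripper_force: 30.0
```

Request:
{"name": "arm_command", "arguments": {
  "increments": [
    {"dp": [0.05,0.2,0],"twist": 0},
    {"dp": [0.15,0.4,0],"twist": 0},
    {"dp": [0.3,0.6,0],"twist": 0},
    {"dp": [0.45,0.8,0],"twist": 0},
    {"dp": [0.6,0.95,0],"twist": 0},
    {"dp": [0.7,1,0],"twist": 0},
    {"dp": [0.746,1,0],"twist": 0},
    {"dp": [0.746,1,0],"twist": 0}
  ]
}}

```text
time: 7.32
tool_pos: [0.5551, -0.0225, 0.1291]
tcp_rot: [-179.9, 0.0, -0.0]
contact_force: [0.5, 0.5, 0.0]
grip_width: 0.263
gripper_force: 30.0
```

Request:
{"name": "arm_command", "arguments": {
  "increments": [
    {"dp": [0,0.2,0],"twist": 0},
    {"dp": [0,0.35,0],"twist": 0},
    {"dp": [0,0.43,0],"twist": 0},
    {"dp": [0,0.451,0],"twist": 0},
    {"dp": [0,0.451,0],"twist": 0},
    {"dp": [0,0.451,0],"twist": 0}
  ]
}}

```text
time: 8.07
tool_pos: [0.5548, -0.0907, 0.1292]
tcp_rot: [-180.0, -0.0, -0.0]
contact_force: [-0.5, 1.1, -0.2]
grip_width: 0.257
gripper_force: 30.0
```

```bash
python3 - <<'E'
from h import *
im,_=shot('side','s2'); im2,_=shot('top','t2')
s=ctrl.get_state(); print(np.round(s['tool_pos'],4),np.round(s['tcp_rot'],2),np.round(s['joints'],0))
c=lambda im,u,v:cv2.resize(im[v-50:v+50,u-50:u+50,::-1],(400,400),interpolation=cv2.INTER_CUBIC)
cv2.imwrite('pics/v2.png',np.hstack([c(im,345,200),c(im2,374,258)]))
E
```

```text
[ 0.5548 -0.0911  0.1292] [-1.7998e+02 -0.0000e+00 -6.0000e-02] [ 16.  31. -14. 106.  11.  44. -94.]
```

View pics/v2.png

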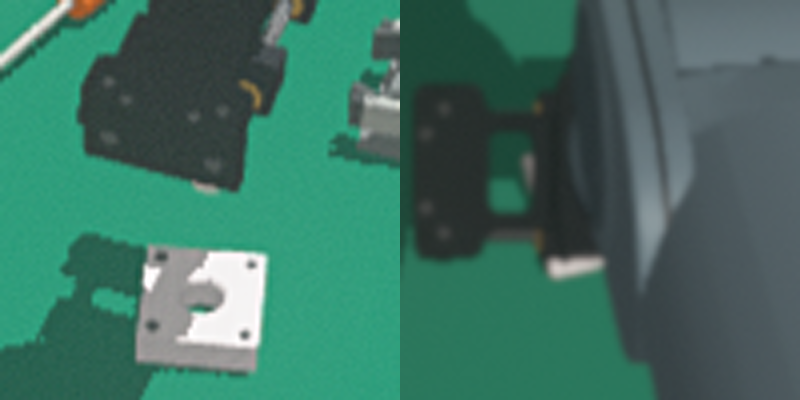

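Request:
{"name": "arm_command", "arguments": {
  "increments": [
    {"dp": [0.003,0.003,0.15],"twist": 0},
    {"dp": [0.003,0.003,0.3],"twist": 0},
    {"dp": [0.003,0.003,0.42],"twist": 0},
    {"dp": [0.003,0.003,0.5],"twist": 0},
    {"dp": [0.003,0.003,0.54],"twist": 0},
    {"dp": [0.003,0.003,0.565],"twist": 0},
    {"dp": [0.003,0.003,0.59],"twist": 0},
    {"dp": [0.003,0.003,0.6],"twist": 0},
    {"dp": [0.003,0.003,0.6],"twist": 0}
  ]
}}

```text
time: 9.3
tool_pos: [0.5552, -0.0924, 0.0393]
tcp_rot: [180.0, -0.0, -0.1]
contact_force: [-0.3, 1.1, -0.4]
grip_width: 0.26
gripper_force: 30.0
```

Request:
{"name": "arm_command", "arguments": {
  "increments": [
    {"dp": [0,0,0.02],"twist": 0},
    {"dp": [0,0,0.04],"twist": 0},
    {"dp": [0,0,0.06],"twist": 0},
    {"dp": [0,0,0.072],"twist": 0},
    {"dp": [0,0,0.072],"twist": 0}
  ]
}}

```text
time: 9.93
tool_pos: [0.5551, -0.0924, 0.0283]
tcp_rot: [180.0, 0.0, -0.1]
contact_force: [0.2, 0.3, -0.8]
grip_width: 0.257
gripper_force: 30.0
```

Request:
{"name": "arm_command", "arguments": {
  "increments": [
    {"dp": [0,0,0.005],"twist": 0},
    {"dp": [0,0,0.005],"twist": 0}
  ]
}}

```text
time: 10.18
tool_pos: [0.5553, -0.0924, 0.0282]
tcp_rot: [180.0, -0.0, -0.1]
contact_force: [-0.9, 1.1, 5.5]
grip_width: 0.26
gripper_force: 30.0
```

Request:
{"name": "arm_command", "arguments": {
  "increments": [
    {"dp": [0,0,0],"twist": 0},
    {"dp": [0,0,0],"twist": 0},
    {"dp": [0,0,0],"twist": 0},
    {"dp": [0,0,0],"twist": 0},
    {"dp": [0,0,-0.15],"twist": 0},
    {"dp": [0,0,-0.4],"twist": 0},
    {"dp": [0,0,-0.7],"twist": 0},
    {"dp": [0,0,-0.9],"twist": 0},
    {"dp": [0,0,-0.9],"twist": 0}
  ],
  "claw": 1
}}

```text
time: 11.3
tool_pos: [0.5569, -0.0926, 0.165]
tcp_rot: [180.0, -0.3, -0.1]
contact_force: [-0.3, 0.3, 0.0]
grip_width: 1.0
gripper_force: 0.0
```

```bash
python3 - <<'E'
from h import *
for nm in('top','side'):
    D=np.load(f'pics/{nm}0.npz');X=cloud(nm,D['d']);im=D['im'];hsv=cv2.cvtColor(im,cv2.COLOR_RGB2HSV)
    reg=(np.hypot(X[...,0]-.447,X[...,1]+.267)<.12)&(D['d']>0)
    m=reg&(abs(X[...,2]-.036)<.004); p=X[m]
    print(nm)
    for x in np.arange(.36,.54,.01):
        q=p[abs(p[:,0]-x)<.005]
        if len(q)>3:
            y=np.sort(q[:,1]); g=np.argmax(np.diff(y)); print(round(x,3),len(q),y[0].round(4),y[g].round(4),y[g+1].round(4),y[-1].round(4),'mid',round((y[0]+y[-1])/2,4))
    b=reg&(im.max(-1)<60)&(X[...,2]>.012); p=X[b]; print('pad',len(p),p.min(0).round(4),p.max(0).round(4),p.mean(0).round(4))
    r=reg&(hsv[...,1]<60)&(X[...,2]>.002)&(X[...,2]<.012);p=X[r]; 
    if len(p)>20: print('rest',len(p),np.percentile(p,[1,99],axis=0).round(4).tolist())
    print('x range tongs',X[m][:,0].min(),X[m][:,0].max())
E
```

```text
top
0.37 28 -0.2828 -0.2824 -0.2794 -0.2543 mid -0.2685
0.38 83 -0.2829 -0.2691 -0.2677 -0.2529 mid -0.2679
0.39 103 -0.2907 -0.2485 -0.246 -0.2455 mid -0.2681
0.4 107 -0.2909 -0.2809 -0.2795 -0.244 mid -0.2675
0.41 37 -0.2935 -0.2853 -0.2497 -0.2423 mid -0.2679
0.42 35 -0.2939 -0.2872 -0.2479 -0.2426 mid -0.2682
0.43 60 -0.2984 -0.2873 -0.2483 -0.2377 mid -0.2681
0.44 53 -0.2981 -0.2887 -0.247 -0.2375 mid -0.2678
0.45 50 -0.2986 -0.2895 -0.2471 -0.2366 mid -0.2676
0.46 55 -0.2996 -0.29 -0.2452 -0.2363 mid -0.268
0.47 44 -0.3 -0.2916 -0.2439 -0.2363 mid -0.2681
0.48 29 -0.2975 -0.293 -0.2439 -0.2377 mid -0.2676
0.49 36 -0.2985 -0.2926 -0.2423 -0.2363 mid -0.2674
0.5 69 -0.301 -0.2857 -0.2487 -0.2349 mid -0.2679
0.51 57 -0.301 -0.2884 -0.2458 -0.2345 mid -0.2677
0.52 50 -0.3015 -0.2873 -0.2468 -0.2345 mid -0.268
pad 74 [ 0.4288 -0.2924  0.0147] [ 0.5226 -0.2349  0.0392] [ 0.4657 -0.2502  0.0254]
rest 1000 [[0.3896, -0.295, 0.0021], [0.5154, -0.2336, 0.0103]]
x range tongs 0.3708501851506414 0.5241486780168007
side
0.37 32 -0.2849 -0.2778 -0.2733 -0.2537 mid -0.2693
0.38 53 -0.2841 -0.
[... 248 characters left out ...]
0.3018 -0.2879 -0.2501 -0.2371 mid -0.2695
0.44 45 -0.3034 -0.2877 -0.2499 -0.2346 mid -0.269
0.45 42 -0.3013 -0.2891 -0.2481 -0.2371 mid -0.2692
0.46 46 -0.302 -0.2886 -0.2496 -0.237 mid -0.2695
0.47 38 -0.3 -0.289 -0.2466 -0.2357 mid -0.2679
0.48 33 -0.299 -0.2917 -0.2456 -0.2365 mid -0.2677
0.49 35 -0.3046 -0.2931 -0.2434 -0.2346 mid -0.2696
0.5 52 -0.3038 -0.2848 -0.2521 -0.2334 mid -0.2686
0.51 47 -0.3034 -0.2878 -0.2503 -0.2338 mid -0.2686
0.52 36 -0.3022 -0.2865 -0.2496 -0.2355 mid -0.2689
pad 95 [ 0.4282 -0.2428  0.0192] [ 0.4682 -0.2346  0.0377] [ 0.4472 -0.2387  0.028 ]
rest 655 [[0.3851, -0.306, 0.0022], [0.5124, -0.2335, 0.0102]]
x range tongs 0.3693194665067919 0.523059409639237
```

```bash
python3 - <<'E'
from h import *
a,_=shot('side','s3');b,_=shot('top','t3')
c=lambda im,u,v,r=40:cv2.resize(im[v-r:v+r,u-r:u+r,::-1],(400,400),interpolation=cv2.INTER_CUBIC)
cv2.imwrite('pics/v3.png',np.hstack([c(a,420,178,46),c(a,345,215,46)]))
E
```

```text
(no output)
```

View pics/v3.png

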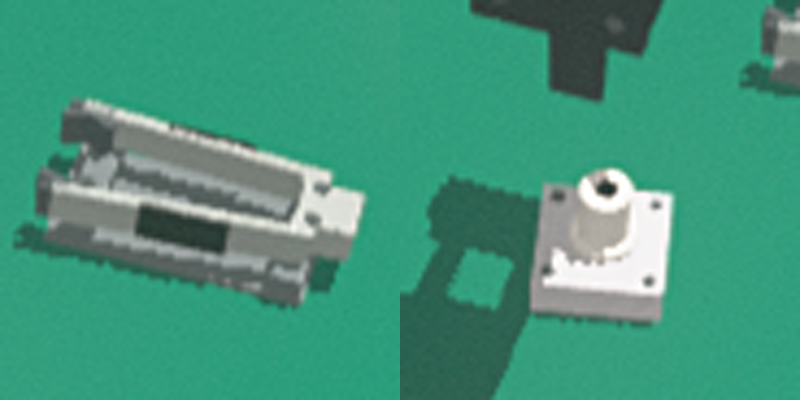

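The spare is seated upright in the nest with its flange flat (right crop, about 603,215). The tongs are undisturbed, with the pad near (180,230) in the left crop.

Request:
{"name": "arm_command", "arguments": {
  "increments": [
    {"dp": [-0.2,0.25,0],"twist": 0},
    {"dp": [-0.4,0.5,0],"twist": 0},
    {"dp": [-0.6,0.75,0],"twist": 0},
    {"dp": [-0.7,1,0],"twist": 0},
    {"dp": [-0.7,1,0],"twist": 0},
    {"dp": [-0.7,1,0],"twist": 0}
  ],
  "claw": 1
}}

```text
time: 12.15
tool_pos: [0.4496, -0.2412, 0.1617]
tcp_rot: [-179.9, 0.1, -0.1]
contact_force: [0.4, 0.1, 0.1]
grip_width: 1.0
gripper_force: 0.0
```

Request:
{"name": "arm_command", "arguments": {
  "increments": [
    {"dp": [0,0.1,0.1],"twist": 0},
    {"dp": [0,0.173,0.3],"twist": 0},
    {"dp": [0,0.173,0.5],"twist": 0},
    {"dp": [0,0.173,0.7],"twist": 0},
    {"dp": [0,0.173,0.7],"twist": 0},
    {"dp": [0,0.173,0.7],"twist": 0}
  ]
}}

```text
time: 12.9
tool_pos: [0.4503, -0.2681, 0.0579]
tcp_rot: [180.0, -0.0, -0.1]
contact_force: [0.2, 0.2, 0.4]
grip_width: 1.002
gripper_force: 0.0
```

```bash
python3 - <<'E'
from h import *
a,_=shot('side','s4');b,_=shot('top','t4')
s=ctrl.get_state(); print(np.round(s['tool_pos'],4),np.round(s['tcp_rot'],2),s['grip_width'])
c=lambda im,u,v,r=40:cv2.resize(im[v-r:v+r,u-r:u+r,::-1],(400,400),interpolation=cv2.INTER_CUBIC)
cv2.imwrite('pics/v4.png',np.hstack([c(a,420,170,50),c(b,466,310,60)]))
E
```

```text
[ 0.4507 -0.2685  0.0587] [ 1.7995e+02 -1.0000e-01 -1.1000e-01] 0.9999437500100039
```

View pics/v4.png

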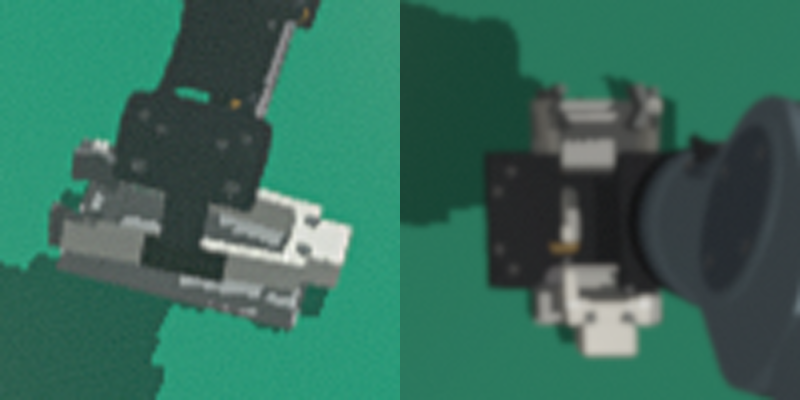

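The fingers straddle the tongs at the black pads, with the pad under the finger near (185,255) in the left crop. I'll descend and squeeze partly.

Request:
{"name": "arm_command", "arguments": {
  "increments": [
    {"dp": [0,0,0.1],"twist": 0},
    {"dp": [0,0,0.2],"twist": 0},
    {"dp": [0,0,0.28],"twist": 0},
    {"dp": [0,0,0.328],"twist": 0},
    {"dp": [0,0,0.328],"twist": 0}
  ]
}}

```text
time: 13.62
tool_pos: [0.4494, -0.2678, 0.0077]
tcp_rot: [-180.0, 0.1, -0.1]
contact_force: [0.2, 1.0, -0.5]
grip_width: 0.997
gripper_force: 0.0
```

Request:
{"name": "arm_command", "arguments": {
  "increments": [
    {"dp": [0,0,0],"twist": 0},
    {"dp": [0,0,0],"twist": 0},
    {"dp": [0,0,0],"twist": 0},
    {"dp": [0,0,0],"twist": 0},
    {"dp": [0,0,0],"twist": 0},
    {"dp": [0,0,0],"twist": 0}
  ],
  "claw": 0.3
}}

```text
time: 14.38
tool_pos: [0.4502, -0.2682, 0.0088]
tcp_rot: [180.0, -0.0, -0.1]
contact_force: [-0.2, 0.2, 4.6]
grip_width: 0.647
gripper_force: 11.8
```

Request:
{"name": "arm_command", "arguments": {
  "increments": [
    {"dp": [0,0,-0.05],"twist": 0},
    {"dp": [0,0,-0.12],"twist": 0},
    {"dp": [0,0,-0.25],"twist": 0},
    {"dp": [0,0,-0.4],"twist": 0},
    {"dp": [0,0,-0.55],"twist": 0},
    {"dp": [0,0,-0.68],"twist": 0},
    {"dp": [0,0,-0.74],"twist": 0},
    {"dp": [0,0,-0.74],"twist": 0}
  ]
}}

```text
time: 15.38
tool_pos: [0.4499, -0.2682, 0.1199]
tcp_rot: [180.0, -0.0, -0.1]
contact_force: [-0.7, -1.0, -0.5]
grip_width: 0.654
gripper_force: 10.6
```

Request:
{"name": "arm_command", "arguments": {
  "increments": [
    {"dp": [0,-0.12,0],"twist": 0},
    {"dp": [0,-0.3,0],"twist": 0},
    {"dp": [0,-0.5,0],"twist": 0},
    {"dp": [0,-0.7,0],"twist": 0},
    {"dp": [0,-0.88,0],"twist": 0},
    {"dp": [0,-1,0],"twist": 0},
    {"dp": [0,-1,0],"twist": 0}
  ]
}}

```text
time: 16.25
tool_pos: [0.4495, -0.1157, 0.1189]
tcp_rot: [-179.9, 0.1, 0.1]
contact_force: [0.1, -0.2, -1.5]
grip_width: 0.65
gripper_force: 10.6
```

```bash
python3 - <<'E'
from h import *
a,da=shot('side','s5');b,db=shot('top','t5')
s=ctrl.get_state(); print(np.round(s['tool_pos'],4),np.round(s['tcp_rot'],2),s['grip_width'],s['gripper_force'])
tp=np.array(s['tool_pos'])
for nm,d in(('top',db),('side',da)):
    X=cloud(nm,d); L=X-tp; 
    m=(L[...,0]>.02)&(L[...,0]<.085)&(abs(L[...,1])<.045)&(abs(L[...,2])<.05)&(d>0); p=L[m]
    print(nm,m.sum())
    for lo in(.04,.05,.06,.065):
        q=p[abs(p[:,0]-lo-.005)<.005]; print(lo,len(q),np.percentile(q[:,2],[50,95]).round(4),q[:,1].min().round(4),q[:,1].max().round(4))
    print('front',np.percentile(p[:,0],[98,100]).round(4))
    m=(L[...,0]<-.045)&(L[...,0]>-.1)&(abs(L[...,1])<.045)&(abs(L[...,2])<.04)&(d>0); p=L[m]
    if m.sum()>10: print('tail',m.sum(),np.percentile(p[:,2],[50,95]).round(4),p[:,1].min().round(4),p[:,1].max().round(4),p[:,0].min().round(4))
K,t,R=P('side'); q=R.T@(tp-t); q=K@q/q[2]; u,v=q[:2].astype(int)
K,t,R=P('top'); w=R.T@(tp-t); w=K@w/w[2]; x,y=w[:2].astype(int); print(u,v,x,y)
c=lambda im,u,v,r=40:cv2.resize(im[v-r:v+r,u-r:u+r,::-1],(400,400),interpolation=cv2.INTER_CUBIC)
cv2.imwrite('pics/v5.png',np.hstack([c(a,u,v,60),c(b,x,y,60)]))
E
```

```text
[ 0.4497 -0.118   0.1191] [ 1.8e+02  6.0e-02 -9.0e-02] 0.6510079210945352 10.590483143460006
top 263
0.04 42 [0.0258 0.0286] -0.0274 0.0305
0.05 79 [0.0268 0.0298] -0.0276 0.0306
0.06 84 [0.0263 0.029 ] -0.0274 0.0313
0.065 85 [0.0261 0.029 ] -0.0276 0.0304
front [0.0734 0.0741]
tail 141 [0.0263 0.0295] 0.0059 0.0245 -0.0783
side 345
0.04 62 [0.0259 0.0304] -0.0289 0.0326
0.05 126 [0.0239 0.0299] -0.0289 0.0347
0.06 135 [0.0234 0.0288] -0.0278 0.0329
0.065 95 [0.0239 0.0288] -0.0285 0.0325
front [0.0716 0.0729]
tail 441 [0.0269 0.03  ] -0.0237 0.0275 -0.0816
405 193 394 315
```

View pics/v5.png

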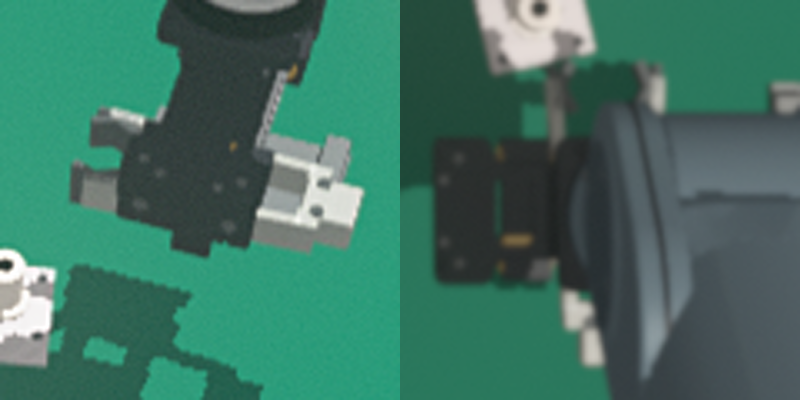

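Tongs are carried level with the jaws open, tops 26 mm above the TCP at both jaws and tail. Next I move above the finished bushing.

Request:
{"name": "arm_command", "arguments": {
  "increments": [
    {"dp": [0.05,-0.12,0],"twist": 0},
    {"dp": [0.12,-0.3,0],"twist": 0},
    {"dp": [0.2,-0.5,0],"twist": 0},
    {"dp": [0.3,-0.7,0],"twist": 0},
    {"dp": [0.4,-0.88,0],"twist": 0},
    {"dp": [0.45,-1,0],"twist": 0},
    {"dp": [0.45,-1,0],"twist": 0}
  ]
}}

```text
time: 17.23
tool_pos: [0.5181, 0.0324, 0.1193]
tcp_rot: [-180.0, 0.0, -0.1]
contact_force: [-0.6, -0.1, -0.4]
grip_width: 0.653
gripper_force: 10.6
```

Request:
{"name": "arm_command", "arguments": {
  "increments": [
    {"dp": [0,-0.15,0],"twist": 0},
    {"dp": [0,-0.35,0],"twist": 0},
    {"dp": [0,-0.5,0],"twist": 0},
    {"dp": [0,-0.555,0.1],"twist": 0},
    {"dp": [0,-0.555,0.22],"twist": 0},
    {"dp": [0,-0.555,0.3],"twist": 0},
    {"dp": [0,-0.555,0.3],"twist": 0},
    {"dp": [0,-0.555,0.3],"twist": 0}
  ]
}}

```text
time: 18.23
tool_pos: [0.5183, 0.1145, 0.0745]
tcp_rot: [180.0, -0.0, -0.2]
contact_force: [-0.2, 0.1, -0.1]
grip_width: 0.65
gripper_force: 10.5
```

```bash
cat > m.py <<'E'
from h import *
import sys
tag=sys.argv[1]
a,da=shot('side','s'+tag);b,db=shot('top','t'+tag)
s=ctrl.get_state(); tp=np.array(s['tool_pos']); print(tp.round(4),np.round(s['tcp_rot'],2),round(s['grip_width'],3),round(s['gripper_force'],1))
for nm,d in(('top',db),('side',da)):
    X=cloud(nm,d); L=X-tp
    for lo,hi in((.045,.06),(.06,.08)):
        q=L[(L[...,0]>lo)&(L[...,0]<hi)&(abs(L[...,1])<.05)&(L[...,2]>.018)&(L[...,2]<.034)&(d>0)]
        y=np.sort(q[:,1]); g=np.argmax(np.diff(y)); print(nm,len(q),'z',np.median(q[:,2]).round(4),'y',y[[0,g,g+1,-1]].round(4),'front',q[:,0].max().round(4))
out=[]
for nm,im in(('side',a),('top',b)):
    K,t,R=P(nm); q=R.T@(tp+[.06,0,.0]-t); q=K@q/q[2]; u,v=q[:2].astype(int); print(nm,u,v); r=45
    out.append(cv2.resize(im[v-r:v+r,u-r:u+r,::-1],(400,400),interpolation=cv2.INTER_CUBIC))
cv2.imwrite(f'pics/v{tag}.png',np.hstack(out))
E
python3 m.py 6
```

```text
[0.5186 0.1149 0.0749] [-1.7999e+02 -5.0000e-02 -1.5000e-01] 0.653 10.6
top 55 z 0.0268 y [-0.0295 -0.0276 -0.0261 -0.0168] front 0.0598
top 44 z 0.0268 y [-0.0296 -0.024  -0.0222 -0.0166] front 0.0742
side 101 z 0.0265 y [-0.0315 -0.0138  0.0168  0.0289] front 0.0597
side 124 z 0.0266 y [-0.0321 -0.0157  0.0149  0.0294] front 0.0725
side 296 285
top 265 245
```

View pics/v6.png

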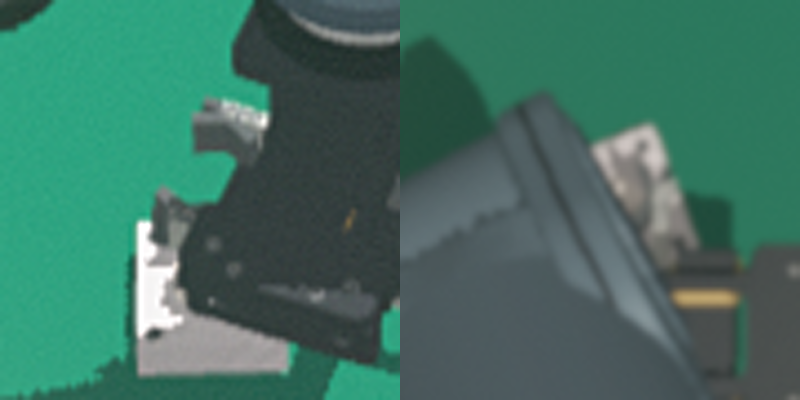

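Seen from the side, the open jaws hover symmetrically over the nest at about (185,110) and (165,205), hiding the bushing. In each camera's own frame the jaws need about −1.5 mm in x and +1.5 mm in y.

Request:
{"name": "arm_command", "arguments": {
  "increments": [
    {"dp": [-0.01,-0.01,0.0],"twist": 0},
    {"dp": [-0.01,-0.01,0.06],"twist": 0},
    {"dp": [-0.01,-0.01,0.12],"twist": 0},
    {"dp": [-0.01,-0.01,0.18],"twist": 0},
    {"dp": [-0.01,-0.01,0.24],"twist": 0},
    {"dp": [-0.01,-0.01,0.3],"twist": 0},
    {"dp": [-0.01,-0.01,0.33],"twist": 0},
    {"dp": [-0.01,-0.01,0.345],"twist": 0},
    {"dp": [-0.01,-0.01,0.345],"twist": 0}
  ]
}}

```text
time: 19.45
tool_pos: [0.5167, 0.1166, 0.0227]
tcp_rot: [-180.0, -0.0, -0.1]
contact_force: [0.4, -0.3, -1.4]
grip_width: 0.647
gripper_force: 10.6
```

No contact on the way down; squeeze.

Request:
{"name": "arm_command", "arguments": {
  "increments": [
    {"dp": [0,0,0],"twist": 0},
    {"dp": [0,0,0],"twist": 0},
    {"dp": [0,0,0],"twist": 0},
    {"dp": [0,0,0],"twist": 0},
    {"dp": [0,0,0],"twist": 0},
    {"dp": [0,0,0],"twist": 0},
    {"dp": [0,0,0],"twist": 0},
    {"dp": [0,0,0],"twist": 0}
  ],
  "claw": -1
}}

```text
time: 20.45
tool_pos: [0.5167, 0.1166, 0.0227]
tcp_rot: [-180.0, -0.0, -0.1]
contact_force: [0.8, 0.3, 0.2]
grip_width: 0.576
gripper_force: 30.0
```

The width is 50.7 mm, which matches the tongs holding a barrel. Lift slowly.

Request:
{"name": "arm_command", "arguments": {
  "increments": [
    {"dp": [0,0,-0.02],"twist": 0},
    {"dp": [0,0,-0.07],"twist": 0},
    {"dp": [0,0,-0.14],"twist": 0},
    {"dp": [0,0,-0.25],"twist": 0},
    {"dp": [0,0,-0.4],"twist": 0},
    {"dp": [0,0,-0.58],"twist": 0},
    {"dp": [0,0,-0.75],"twist": 0},
    {"dp": [0,0,-0.88],"twist": 0},
    {"dp": [0,0,-0.95],"twist": 0},
    {"dp": [0,0,-0.95],"twist": 0}
  ]
}}

```text
time: 21.7
tool_pos: [0.5171, 0.1166, 0.1661]
tcp_rot: [-180.0, -0.1, -0.1]
contact_force: [0.3, -0.6, -1.2]
grip_width: 0.577
gripper_force: 30.0
```

```bash
python3 m.py 7; python3 - <<'E'
from h import *
a=cv2.imread('pics/s7.png'); b=cv2.imread('pics/t7.png')
v=np.hstack([cv2.resize(a[120:420,180:480],(400,400)),cv2.resize(b[130:330,160:360],(400,400))]); cv2.imwrite('pics/v7.png',v)
D=np.load('pics/s7.npz'); X=cloud('side',D['d']); s=ctrl.get_state(); L=X-np.array(s['tool_pos'])
m=(L[...,0]>.035)&(L[...,0]<.085)&(abs(L[...,1])<.03)&(L[...,2]>-.06)&(L[...,2]<.06)&(D['d']>0); p=X[m]; print(m.sum(),p[:,2].min(),p[:,2].max(),s['contact_force'])
E
```

```text
[0.5162 0.1164 0.1648] [ 1.7998e+02  5.0000e-02 -1.2000e-01] 0.578 30.0
top 63 z 0.0273 y [-0.0235 -0.0175 -0.0161 -0.0095] front 0.0599
top 77 z 0.0283 y [-0.0227 -0.0044 -0.003  -0.0028] front 0.0732
side 116 z 0.0305 y [-0.0252  0.0172  0.0219  0.0219] front 0.06
side 193 z 0.0298 y [-0.0251 -0.0251 -0.0226  0.0237] front 0.0736
side 296 254
top 259 241
329 0.17609801827291505 0.19994802919919863 [ 0.45825821  0.115817   -1.01836511]
```

View pics/v7.png

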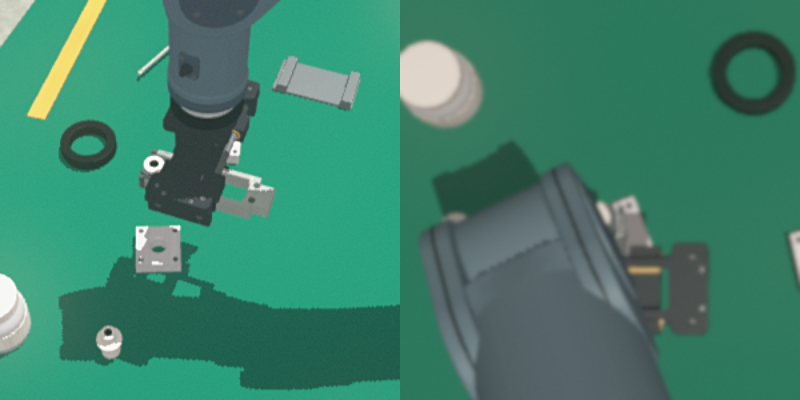

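The full nest is empty and the bushing sits in the jaws at (153,162) in the left crop, its top at about 0.196 m, so its foot is at about 0.147 m. One check on the seated spare from existing data before I hand in.

```bash
python3 - <<'E'
from h import *
D=np.load('pics/t7.npz'); X=cloud('top',D['d']); m=(np.hypot(X[...,0]-.5578,X[...,1]+.0917)<.02)&(D['d']>0); p=X[m]
t=p[(p[:,2]>.045)]; f=p[(p[:,2]>.022)&(p[:,2]<.03)]; print(len(t),np.median(t,0).round(4),t[:,2].max().round(4),len(f),np.median(f[:,2]).round(4))
A=np.c_[t[:,:2]-t[:,:2].mean(0),np.ones(len(t))]; print(np.degrees(np.linalg.lstsq(A,t[:,2],rcond=None)[0][:2]).round(1))
print(ctrl.get_state()['time'])
if abs(np.median(t[:,2])-.053)<.003: ctrl.job_done(); print('done')
E
```

```text
129 [ 0.5577 -0.0916  0.053 ] 0.0581 79 0.0243
[-1.4 -2.7]
21.8
the job is handed in; nothing more can be done
done
```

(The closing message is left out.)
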